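Unpin the press lever and hold it level over its pivot post

ROBOT

A 6-joint arm with a two-finger parallel gripper is mounted at the origin on a cart in front of the work surface, level with it; the furniture and walls round the work are solid. World frame = base frame: x ahead of the robot, y to its left, z up, the work surface at z = 0. Lengths are in m, angles in degrees, forces in N, time in s.
With the tool pointing down it reaches from about 0.3 to 0.75 m from the base axis. Payload 8.5 kg.
Tool frame: the origin (TCP) lies between the finger pads; the fingertips stand 19 mm ahead of it and the grasp point (between the pads) is the TCP; z points along the fingers, y is the direction in which the jaws open and shut (so a half turn about z gives the same grasp; the last joint's range is limited). The gripper opens to 85 mm and grips with 20 to 120 N. Pads are 22 mm wide; open, the fingers measure 114 mm over their backs; the gripper's body (76 mm by 85 mm) begins 54 mm behind the grasp point. The pads swing forward as they close: fully open they stand 13 mm farther back than shut.
Start: joints at [-79.486, 21.807, 74.336, -0, 83.858, -12.336], TCP at [0.214, -0.507, 0.25] pointing down, gripper open.
Joint ranges: [-178.18, 178.18], [-50.72, 133.34], [12.68, 142.11], [-81.47, 261.47], [9.98, 163.14], [-165.26, 165.26]. Speed limits (degrees/s): [136.94, 136.94, 180, 180, 180, 180].

INTERFACE

Orientations are given as a 3x3 rotation matrix whose columns are the frame's x, y, z axes.
In Python, from rig import env gives the robot as it stands.
- The arm moves only by the shell command python3 -m pendant 'ROWS' [OPENING] [FORCE]. ROWS is JSON, a list of rows, each a list of 2 entries, a list of its own where there are three numbers: the shift along the tool's x, y, z scaled (see below), then the turn, a rotation vector about the tool's x, y, z scaled (see below). A call has 1 to 20 rows; each row shifts and turns the commanded pose from where the row before left it, along the tool's axes as they then stand; what a row does not reach is not made up. The controller multiplies each number of a shift by 0.1 m and each number of a turn by pi/2 rad. A row lasts 1/8 s, in which the tool goes at most 62.5 mm and 10.7 degrees, less where a joint would pass 70% of its speed; a pose out of reach is approached as far as the arm can. A call with a number of a shift or a turn outside -1 to 1 is refused whole. A call with a gripper value outside its range is refused whole. OPENING is the gripper command: -1 is shut, 1 is fully open, values between are in proportion, set as the call begins (- or left out, the last holds). The fingers move at their own pace and stop on an object; FORCE is the grip in N (left out, the last holds). Time passes only in rows, so rows that do not move let the fingers close. It gives the time, the measured TCP pose, the force and the opening at its end, in the units of the state.
- env.observe(): the state, without advancing time (a new reading comes with each control period).
- env.get_image(name): name is "side" or "top" or "wrist"; returns a dict with "image" (480x640x3 uint8, red, green, blue), "K" (3x3 intrinsics, pixels), "distortion" ([k1, k2, p1, p2, k3] as OpenCV has them; the pictures are not rectified), "R" (3x3) and "t" (3): a world point X has camera coordinates R X + t. Camera axes: x right, y down, z forward; pixel columns grow to the right and rows downward; lengths in m; the calibration is good to about 2 mm. A picture is of the moment at which its call begins. There is no depth.
- env.close_job(): hands the job in, once; it reports no verdict.
The state is a dict: "time_s": time; "q": joint angles; "qvel": joint speeds; "joint_efforts": joint torques, N m; "position": TCP position; "tool_rot": TCP orientation; "ft_force": force on the tool from outside, world axes, zero at the start; "wrist_torque": the same for the moment, N m; "grip_width": finger opening in m.
Only numpy, scipy, OpenCV 4.12 (cv2) and the standard library are available. Lean on these libraries where they do the work, as an engineer would, in place of code of your own. Each camera call takes 0.05 s, during which the arm holds its last target.

TASK

Pull the locking pin up out of the stored press lever and leave it hanging upright by its collar in the open notch of the ledge beside it. Only then pick up the lever by its balance point, keep it level, and carry it to the small press: finish while still holding it there, bore straight above the pivot post, arm lined up over the forked rest and a gap of about 4 cm between the post's tip and the lever, so that the post can be greased. Do not set the lever down or let go, and leave the beaker, crucible and tin where they are.

Things in the scene. Friction and masses are not known exactly. Their poses are not given: they have to be found in the camera images.
- cradle: Fixed grey plate, 260x70x8 mm, that stores the lever; origin: middle of its underside, on the worktop; +x along it to the end with the boss. At x=+90 a pedestal (44 mm wide, top 36 up) with a stub 13 mm thick, 12 high, standing in the boss's bore. At x=-90 a 34 mm square pin block, top 42 up, vertical bore 13 wide, 30 deep. Near it at +y the notched ledge. Elsewhere only the lever is above it.
- notch (a point): Seat of the parking notch, on top of the ledge, 58 mm above the worktop; x=-60, y=+63 mm of the cradle, axes as the cradle's. The aluminium ledge spans 46 mm in x; its two prongs, 10 mm thick, leave a slot 13 mm wide in x, closed to the lever, open to +y and above (shank may be lowered or slid in). Slot: 10 mm behind the seat to 20 mm beyond it; clear below down to the plate (8 mm).
- pin_grip (a point): Steel locking pin, 60 g. Point on its axis, mid of the plain grip: cylinder 16 mm thick from 18 mm below to 17 mm above. 20 to 25 mm below is a collar 22 mm wide; under it the shank, 10 mm thick, 40 mm long, chamfered foot. z is its axis, up. It starts with the shank down through the lever's eye into the pin block, collar on the eye (58 mm above the worktop); it rises 40 mm to be free.
- pin_collar (a point): Centre of the underside of the pin's collar, 25 mm below pin_grip on the pin's axis. Parked, it lies on the notch seat.
- pin: The locking pin; its origin is the same point as pin_collar.
- lever_balance (a point): Balance point of the steel press lever (0.6 kg), on the arm's centre line, mid-height; 50 mm up when stored. +x to the heavy boss, z up. Arm: bar 14 mm wide (y), 16 high, along x; bare from 30 mm boss-side to 110 mm eye-side. Boss: dark ring 48 mm wide, 28 high, vertical bore 17 wide, axis x=+54.2. Eye: 30 mm wide, hole 13, x=-125.8. Length 219 mm. Frees the cradle's stub after rising 13 mm.
- lever_bore (a point): On the axis of the boss's bore at the boss's underside, 54.2 mm along +x and 14 mm below lever_balance; axes as the lever's.
- lever: The press lever; its origin and axes are those of lever_balance.
- press: Fixed small pellet press, grey base 250x84x12 mm; origin: middle of its underside, on the worktop; +x along the base to the pivot post at x=+90 mm, z up. A round steel die, 45 mm wide, top 50 mm up, stands at x=+5; the forked rest for the lever's arm, 24x40 mm, prongs up to 71 mm, gap along x, at x=-80.
- post_tip (a point): Tip of the press's pivot post (14 mm thick, 70 mm above the worktop), at x = +90 mm of the press; axes as the press's. The lever is held with lever_bore above this point and the lever's +x along the press's +x, so that the arm lies over the fork.
- beaker: Clear bystander beaker, 54 mm across, 70 mm high; origin at the centre of its underside. Leave alone.
- crucible: Small grey bystander crucible, 25 mm across, 16 mm high; origin at the centre of its underside. Leave alone.
- ring_tin: Flat round metal bystander tin, 66 mm across, 21 mm high; origin at the centre of its underside. Leave alone.

How it is judged (in metres and radians):
On the way, in this order (a step that is already met when the one before it is completed fails the run):
1. the pin is drawn clear of the lever's eye, the lever still lying in its cradle (z of pin_collar in the frame of cradle above 0.096 m and distance of lever_balance from where it was at the start of the episode below 0.02 m), for 0.1 s.
2. the pin hangs upright in the notch, let go, the lever still lying in its cradle (horizontal distance between pin_collar and notch below 0.01 m and z of pin_collar in the frame of notch between -0.004 and 0.005 m and angle between pin_grip's own z axis and vertical below 0.12 rad and contact force between the fingers and pin below 0.1 N and distance of lever_balance from where it was at the start of the episode below 0.02 m), for 0.2 s.
At the end, for the whole second after the job is handed in: Lever held at rest within 20 mm of its balance point, touching neither press nor cradle, level to 0.1 rad, bore within 12 mm of the post axis, 15-75 mm above its tip, arm within 0.15 rad over the fork. Pin let go in the notch: collar within 10 mm of the seat, on the ledge, upright to 0.12 rad (horizontal distance between lever_bore and post_tip below 0.012 m and z of lever_bore in the frame of post_tip between 0.015 and 0.075 m and angle between lever_balance's own z axis and vertical below 0.1 rad and angle between the x axis of lever_balance and the x axis of post_tip, either way round below 0.15 rad and x of lever_balance in the frame of post_tip below -0.02 m and x of the grasp point in the frame of lever_balance between -0.02 and 0.02 m and contact force between the fingers and lever above 1 N and contact force between lever and press below 0.1 N and contact force between lever and cradle below 0.1 N and linear speed of lever below 0.03 m/s and horizontal distance between pin_collar and notch below 0.01 m and z of pin_collar in the frame of notch between -0.004 and 0.005 m and angle between pin_grip's own z axis and vertical below 0.12 rad and contact force between the fingers and pin below 0.1 N); the arm keeps its last pose, push and grip.
It fails at once if the lever is tipped by more than 0.3 rad (angle between lever_balance's own z axis and vertical above 0.3 rad).
It fails at once if the beaker is pushed more than 20 mm (distance of beaker from where it was at the start of the episode above 0.02 m).
It fails at once if the crucible is pushed more than 20 mm (distance of crucible from where it was at the start of the episode above 0.02 m).
It fails at once if the tin is pushed more than 20 mm (distance of ring_tin from where it was at the start of the episode above 0.02 m).
It also fails if it takes over 62 s, if anything falls off the work surface, if the arm or the gripper's body presses on something with over 40 N, if the wrist force passes 120 N, or if a joint passes its speed limit or range.

## Working session

There is one attempt and no reset: what is moved stays moved. The work goes in short steps, Python scripts to look and compute and a shell command to move; the robot and the scene stay as the last step left them, time stands still between calls to the robot, and variables do not carry over. Pictures are saved under pics/ and viewed, and the job is handed in when it is done.

```bash
ls; mkdir -p pics; python3 - <<'E'
from rig import env
import cv2
s=env.observe()
print(s)
for n in("side","top","wrist"):
    d=env.get_image(n); cv2.imwrite(f"pics/{n}0.png",d["image"][:,:,::-1]); print(n,d["K"],d["distortion"],d["R"],d["t"])
E
```

```text
pics
{'time_s': 0.0, 'q': array([-7.94873831e+01,  2.18426631e+01,  7.43844174e+01,  1.42771138e-03,
        8.38593807e+01, -1.23360624e+01]), 'qvel': array([ 0.06374885,  0.02498627,  0.08917281, -0.03474248,  0.06979288,
       -0.10359857]), 'joint_efforts': array([ 1.01687492e-03, -4.48463273e+01, -2.31274366e+01, -1.39821359e-04,
        4.94427863e-03, -2.45273787e-05]), 'position': array([ 0.21351593, -0.50657753,  0.24969807]), 'tool_rot': array([[ 9.21534666e-01,  3.88296017e-01, -2.50966507e-04],
       [ 3.88295944e-01, -9.21533529e-01,  1.48822268e-03],
       [ 3.46596888e-04, -1.46889807e-03, -9.99998861e-01]]), 'ft_force': array([ 0.58645728, -0.06271329,  0.45781301]), 'wrist_torque': array([-0.00642016, -0.01764238, -0.05934417]), 'grip_width': 0.08541154319092323}
side [[467.45626359   0.         321.64380855]
 [  0.         467.45626359 242.22256987]
 [  0.           0.           1.        ]] [-0.06557547  0.          0.          0.          0.        ] [[ 0.9449599  -0.32622834  0.02501713]
 [-0.10974468 -0.38806222 -0.91507585]
 [ 0.30823188  0.86196449 -0.40250507]] [-0.64345638  0.09734919  0.78265104]
top [[482.38969686   0.         318.44514572]
 [  0.         482.38969686 238.96585792]
 [  0.           0.           1.        ]] [-0.04390137  0.          0.          0.          0.        ] [[ 0.02004684 -0.99974642 -0.01025719]
 [-0.98822155 -0.0182569  -0.15193703]
 [ 0.15171124  0.01318224 -0.98833695]] [-0.08095278  0.65099325  0.9076408 ]
wrist [[418.14775523   0.         314.54036515]
 [  0.         418.14775523 239.84397007]
 [  0.           0.           1.        ]] [-0.06745035  0.          0.          0.          0.        ] [[ 0.38719739 -0.92199618 -0.00110887]
 [-0.890278   -0.37418937  0.25959083]
 [-0.23975668 -0.09952569 -0.96571806]] [-0.548977   -0.03262485  0.37902877]
```

View pics/top0.png

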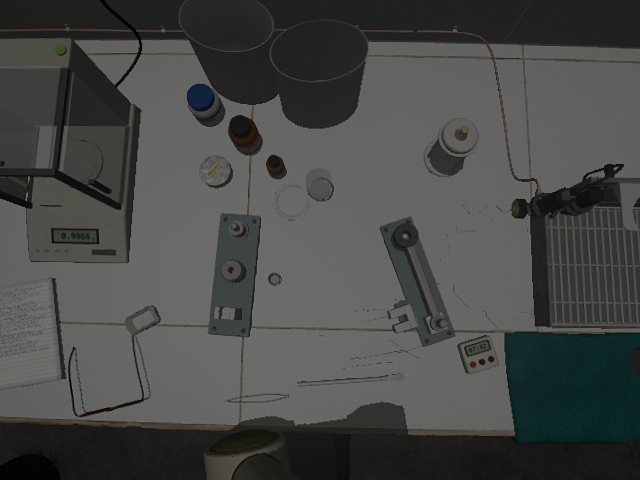

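View pics/side0.png

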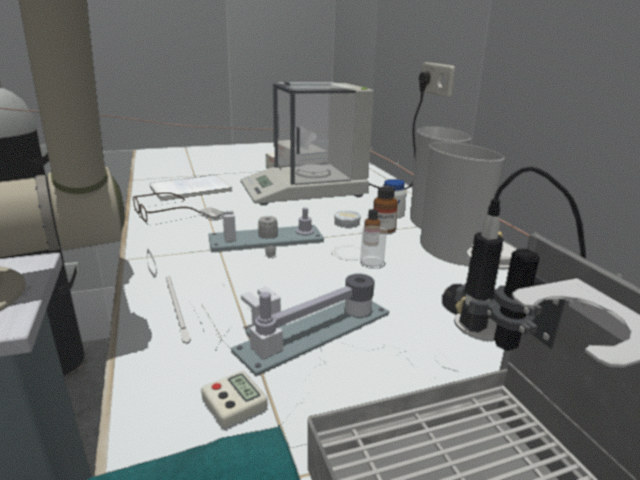

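View pics/wrist0.png

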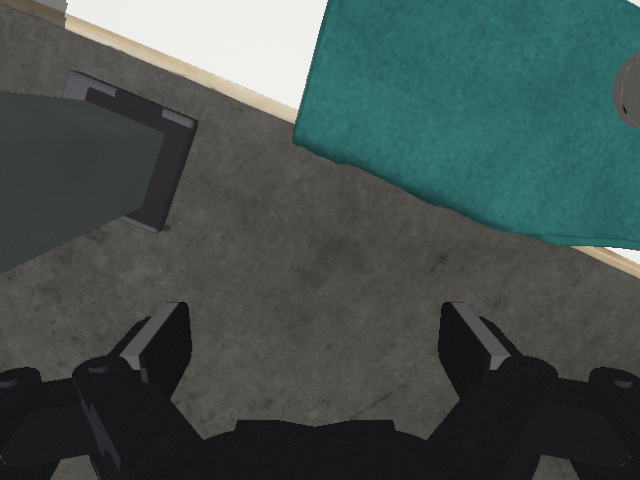

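```bash
python3 - <<'E'
import cv2
a=cv2.imread("pics/top0.png")
cv2.imwrite("pics/c1.png",cv2.resize(a[205:355,360:480],None,fx=4,fy=4,interpolation=cv2.INTER_CUBIC))
cv2.imwrite("pics/c2.png",cv2.resize(a[200:350,190:310],None,fx=4,fy=4,interpolation=cv2.INTER_CUBIC))
b=cv2.imread("pics/side0.png")
cv2.imwrite("pics/c3.png",cv2.resize(b[265:375,225:400],None,fx=4,fy=4,interpolation=cv2.INTER_CUBIC))
cv2.imwrite("pics/c4.png",cv2.resize(b[195:275,200:340],None,fx=5,fy=5,interpolation=cv2.INTER_CUBIC))
E
```

```text
(no output)
```

View pics/c1.png

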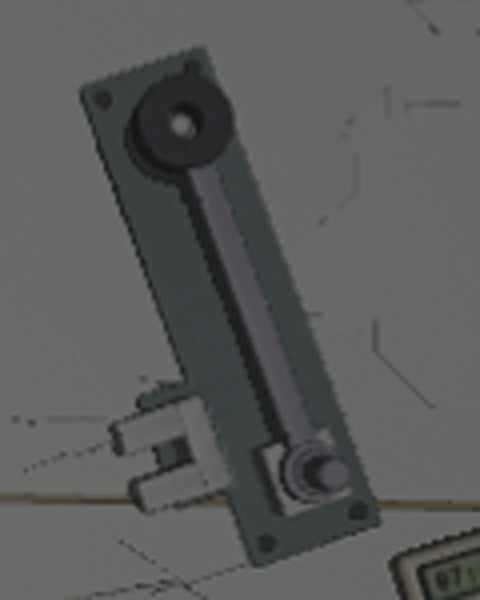

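View pics/c2.png

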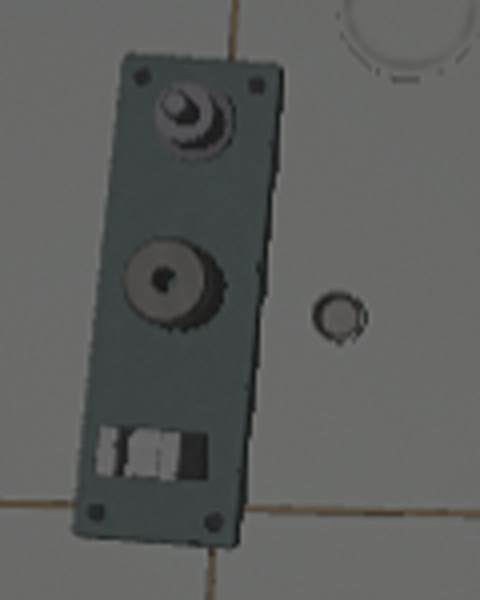

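View pics/c3.png

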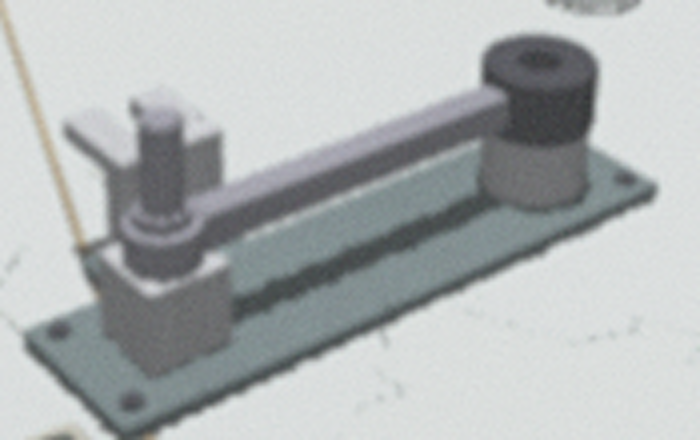

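View pics/c4.png

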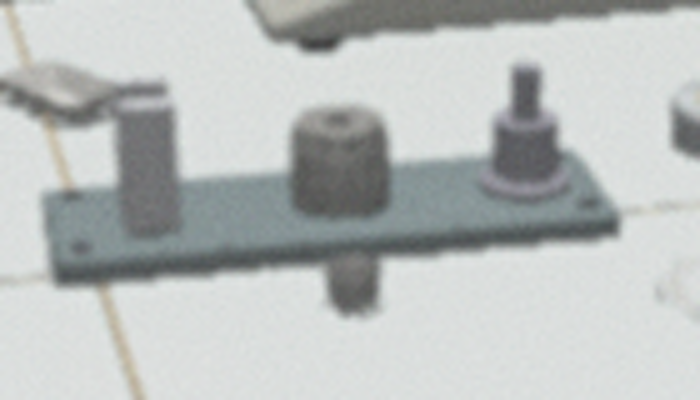

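```bash
cat > h.py <<'E'
import numpy as np, cv2
from scipy.optimize import least_squares
from rig import env
def cam(n):
    d=env.get_image(n); return d
def proj(d,X):
    X=np.atleast_2d(X).astype(float)
    return cv2.projectPoints(X,cv2.Rodrigues(d["R"])[0],d["t"],d["K"],np.array(d["distortion"]))[0][:,0]
def tri(ds,ps):
    f=lambda X:np.concatenate([proj(d,X)[0]-p for d,p in zip(ds,ps)])
    r=least_squares(f,[.4,-.1,.05]); return r.x,np.abs(r.fun).max()
def ray(d,p,z):
    u=cv2.undistortPoints(np.array([[p]],float),d["K"],np.array(d["distortion"]))[0,0]
    v=d["R"].T@np.array([u[0],u[1],1]); C=-d["R"].T@d["t"]; return C+v*(z-C[2])/v[2]
def fit(obs,x0): # obs: (d, local xyz, px) ; pose x,y,yaw
    def f(p):
        c,s=np.cos(p[2]),np.sin(p[2]); R=np.array([[c,-s,0],[s,c,0],[0,0,1]])
        return np.concatenate([proj(d,R@np.array(l)+[p[0],p[1],0])[0]-q for d,l,q in obs])
    r=least_squares(f,x0,loss='soft_l1'); return r.x,f(r.x).reshape(-1,2)
E
python3 - <<'E'
from h import *
T=cam("top");S=cam("side")
t1=lambda u,v:np.array([360+u/4-.4,205+v/4-.4]);s3=lambda u,v:np.array([225+u/4-.4,265+v/4-.4])
t2=lambda u,v:np.array([190+u/4-.4,200+v/4-.4]);s4=lambda u,v:np.array([200+u/5-.4,195+v/5-.4])
for n,a,b in[("pintop",t1(335,474),s3(160,118)),("boss",t1(181,124),s3(540,62)),("post",t2(177,100),s4(526,70)),("die",t2(162,279),s4(340,118))]: print(n,tri([T,S],[a,b]))
L=lambda sx,sy,a,b:(sx*a,sy*b,.008)
C=[(T,L(1,1,.13,.035),t1(82,90)),(T,L(1,-1,.13,.035),t1(205,47)),(T,L(-1,-1,.13,.035),t1(380,522)),(T,L(-1,1,.13,.035),t1(255,566)),
(T,(-.09,0,.1),t1(335,474)),(T,(.09,0,.064),t1(181,124)),
(S,L(-1,1,.13,.035),s3(28,345)),(S,L(-1,-1,.13,.035),s3(120,432)),(S,L(1,-1,.13,.035),s3(655,188)),(S,(-.09,0,.1),s3(160,118)),(S,(.09,0,.064),s3(540,62))]
p,r=fit(C,[.4,-.15,.3]);print("cradle",p,np.degrees(p[2]));print(r.round(1))
M=lambda sx,sy:(sx*.125,sy*.042,.012)
P=[(T,M(1,1),t2(124,55)),(T,M(1,-1),t2(283,67)),(T,M(-1,-1),t2(237,547)),(T,M(-1,1),t2(74,537)),(T,(.09,0,.07),t2(177,100)),(T,(.005,0,.05),t2(162,279)),
(S,M(-1,1),s4(45,193)),(S,M(-1,-1),s4(57,268)),(S,M(1,-1),s4(617,222)),(S,M(1,1),s4(580,152)),(S,(.09,0,.07),s4(526,70)),(S,(.005,0,.05),s4(340,118))]
p2,r=fit(P,[.4,.15,.0]);print("press",p2,np.degrees(p2[2]));print(r.round(1))
def w(p,l):
    c,s=np.cos(p[2]),np.sin(p[2]);return [p[0]+c*l[0]-s*l[1],p[1]+s*l[0]+c*l[1],l[2]]
print("pin",w(p,(-.09,0,.083)),"notch",w(p,(-.06,.063,.058)),"bal",w(p,(.0358,0,.05)),"post",w(p2,(.09,0,.07)))
print("prong pts",[ray(T,t1(*q),.058) for q in[(115,430),(135,490),(165,440)]])
for n,d,q in[("crucible",T,(275,279)),("beaker",T,(320,185)),("tin",T,(215,171))]: print(n,ray(d,q,.015))
E
```

```text
pintop (array([ 0.49245209, -0.30130735,  0.09793702]), np.float64(0.292282291894594))
boss (array([ 0.66145224, -0.23816827,  0.06086296]), np.float64(0.4926926249796679))
post (array([0.6743556 , 0.09821323, 0.06645756]), np.float64(0.5342069000659535))
die (array([0.5887741 , 0.1044748 , 0.04959129]), np.float64(0.10612226786236079))
cradle [ 0.5764514  -0.27136975  0.35112263] 20.11784460148833
[[-0.8 -0.2]
 [-0.  -0.2]
 [ 1.5  0.8]
 [ 0.3  1.5]
 [ 0.8  0.6]
 [ 1.6 -0.5]
 [-1.9 -3.9]
 [ 0.9 -0.4]
 [ 1.2 -1.5]
 [-0.  -0.9]
 [-0.  -1. ]]
press [ 0.58351301  0.10221428 -0.05485468] -3.1429419195691497
[[ 0.1 -1. ]
 [ 0.3 -1.2]
 [ 0.3  0.7]
 [-0.3 -0.1]
 [-0.   0.6]
 [ 1.3  0.1]
 [-0.8 -1.1]
 [-0.9 -1.1]
 [ 1.6 -2.1]
 [-0.8 -1.6]
 [ 0.3 -1.4]
 [ 0.   0.2]]
pin [np.float64(0.49194255232721273), np.float64(-0.3023254434441975), 0.083] notch [np.float64(0.49844318173878965), np.float64(-0.23285068675334364), 0.058] bal [np.float64(0.6100671389111076), np.float64(-0.25905626221339645), 0.05] post [np.float64(0.673377633596617), np.float64(0.09727983212035737), 0.07]
prong pts [array([ 0.51142047, -0.20568116,  0.058     ]), array([ 0.48314457, -0.21525764,  0.058     ]), array([ 0.50709362, -0.22969693,  0.058     ])]
crucible [0.57373617 0.01872848 0.015     ]
beaker [ 0.7720095  -0.06890189  0.015     ]
tin [0.79889353 0.1534656  0.015     ]
```

```bash
python3 -m pendant '[[[0.17,-0.05,0.015],[0,0,0]],[[0.34,-0.1,0.03],[0,0,0]],[[0.34,-0.1,0.03],[0,0,0]],[[0.34,-0.1,0.03],[0,0,0]],[[0.34,-0.1,0.03],[0,0,0]],[[0.34,-0.1,0.03],[0,0,0]],[[0.34,-0.1,0.03],[0,0,0]],[[0.34,-0.1,0.03],[0,0,0]],[[0.34,-0.1,0.03],[0,0,0]],[[0.34,-0.1,0.03],[0,0,0]],[[0.17,-0.05,0.015],[0,0,0]]]' 1 60
python3 -m pendant '[[[0,0,0],[0,0,-0.108]],[[0,0,0],[0,0,-0.108]],[[0,0,0],[0,0,-0.108]],[[0,0,0],[0,0,-0.108]],[[0,0,0],[0,0,-0.108]],[[0,0,0],[0,0,-0.108]],[[0,0,0],[0,0,-0.108]],[[0,0,0],[0,0,-0.108]],[[0,0,0],[0,0,-0.108]],[[0,0,0],[0,0,0]]]'
python3 - <<'E'
from h import *
s=env.observe();print(s["q"],s["position"],s["tool_rot"])
d=cam("wrist");cv2.imwrite("pics/w1.png",d["image"][:,:,::-1])
E
```

```text
time_s: 1.62
position: [0.4892, -0.2806, 0.2201]
tool_rot: [[0.921, 0.39, -0.0], [0.39, -0.921, 0.0], [-0.0, -0.0, -1.0]]
ft_force: [0.4, -1.0, -0.1]
grip_width: 0.0854
time_s: 2.88
position: [0.4879, -0.2825, 0.2203]
tool_rot: [[-0.346, 0.938, -0.0], [0.938, 0.346, 0.0], [0.0, -0.0, -1.0]]
ft_force: [-0.2, -0.4, 0.1]
grip_width: 0.0855
[-4.21025560e+01  2.44978182e+01  7.50916978e+01 -2.05524163e-03
  8.04158339e+01 -6.23303713e+01] [ 0.48790488 -0.28253946  0.22034876] [[-3.45759369e-01  9.38323212e-01 -9.29915571e-05]
 [ 9.38323214e-01  3.45759373e-01  3.63598469e-05]
 [ 6.62699908e-05 -7.46843791e-05 -9.99999995e-01]]
```

View pics/w1.png

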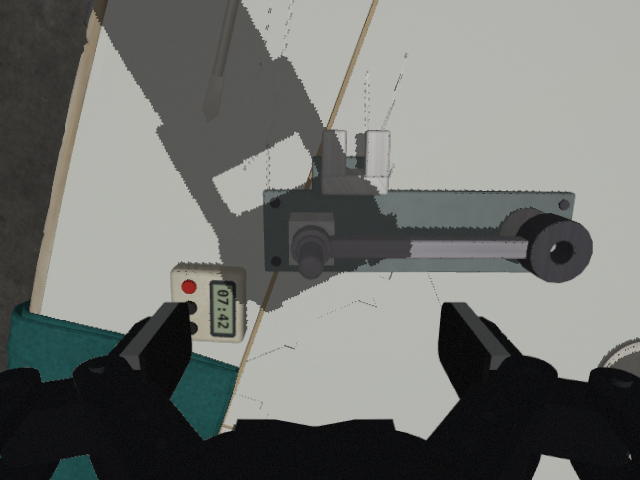

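```bash
python3 - <<'E'
import cv2
a=cv2.imread("pics/w1.png")
a=cv2.convertScaleAbs(a,alpha=1.5)
cv2.imwrite("pics/w1a.png",cv2.resize(a[120:290,255:415],None,fx=4,fy=4,interpolation=cv2.INTER_CUBIC)[:600*2])
cv2.imwrite("pics/w1b.png",cv2.resize(a[180:290,470:600],None,fx=4,fy=4,interpolation=cv2.INTER_CUBIC))
E
```

```text
(no output)
```

View pics/w1a.png

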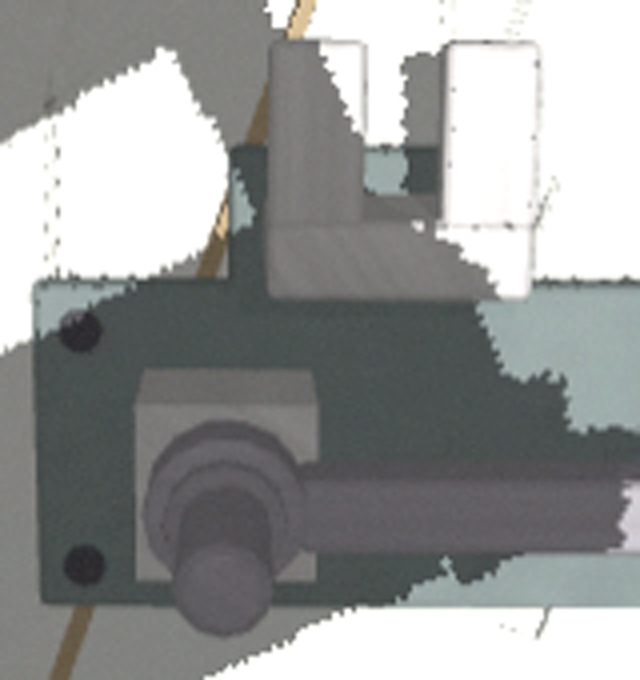

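View pics/w1b.png

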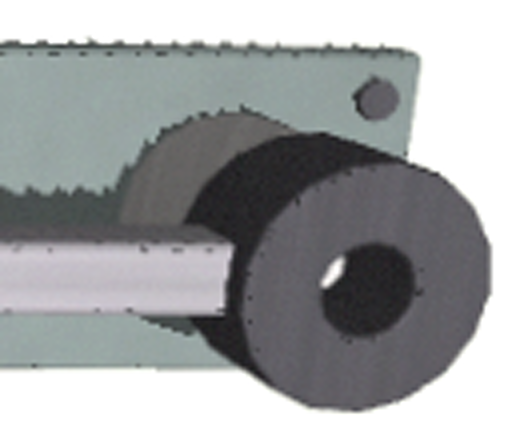

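```bash
cat > cr.py <<'E'
from h import *
T=cam("top");S=cam("side");W=cam("wrist")
t1=lambda u,v:np.array([360+u/4-.4,205+v/4-.4]);s3=lambda u,v:np.array([225+u/4-.4,265+v/4-.4])
wa=lambda u,v:np.array([255+u/4-.4,120+v/4-.4]);wb=lambda u,v:np.array([470+u/4-.4,180+v/4-.4])
L=lambda sx,sy:(sx*.13,sy*.035,.008)
C=[(T,L(1,1),t1(82,90)),(T,L(1,-1),t1(205,47)),(T,L(-1,-1),t1(380,522)),(T,L(-1,1),t1(255,566)),(T,(-.09,0,.1),t1(335,474)),(T,(.09,0,.064),t1(181,124)),
(S,L(-1,-1),s3(120,432)),(S,L(1,-1),s3(655,188)),(S,(-.09,0,.1),s3(160,118)),(S,(.09,0,.064),s3(540,62))]
D=[(W,L(-1,1),wa(35,283)),(W,L(-1,-1),wa(42,605)),(W,L(1,1),wb(415,52)),(W,(-.09,0,.1),wa(223,590)),(W,(.09,0,.064),wb(367,288)),
(W,(-.083,.083,.058),wa(270,42)),(W,(-.037,.083,.058),wa(538,42)),(W,(-.0665,.083,.058),wa(363,43)),(W,(-.0535,.083,.058),wa(443,43)),(W,(-.0535,.053,.058),wa(443,222)),(W,(-.0665,.053,.058),wa(363,222))]
np.set_printoptions(precision=4,suppress=True)
def w(p,l):
    c,s=np.cos(p[2]),np.sin(p[2]);return np.array([p[0]+c*l[0]-s*l[1],p[1]+s*l[0]+c*l[1],l[2]])
for n,o in(("wrist",D),("all",C+D)):
    p,r=fit(o,[.57,-.27,.35]);print(n,p,np.degrees(p[2]));print(r.round(1).tolist())
    print("pin",w(p,(-.09,0,.1)),"notch",w(p,(-.06,.063,.058)),"bal",w(p,(.0358,0,.05)))
print("pintop tri",tri([T,S,W],[t1(335,474),s3(160,118),wa(223,590)]),"WT",tri([T,W],[t1(335,474),wa(223,590)]))
print("pintop wrist@.1",ray(W,wa(223,590),.1),"slot",ray(W,wa(403,43),.058),ray(W,wa(403,222),.058))
E
python3 cr.py
```

```text
wrist [ 0.5768 -0.2696  0.3484] 19.964074384167137
[[-1.4, -0.0], [-0.7, 1.3], [2.4, -0.3], [-0.0, 1.6], [0.1, 0.4], [-0.7, -0.4], [1.2, 0.0], [0.8, -0.5], [0.3, -0.4], [-1.0, -0.1], [-0.1, -0.1]]
pin [ 0.4922 -0.3004  0.1   ] notch [ 0.4989 -0.2309  0.058 ] bal [ 0.6104 -0.2574  0.05  ]
all [ 0.5767 -0.2698  0.3479] 19.934936776991847
[[-1.4, -0.5], [-0.6, -0.4], [0.6, 0.8], [-0.7, 1.3], [-0.3, 0.5], [0.9, -0.7], [0.6, -1.3], [1.0, -1.9], [-0.2, -1.6], [-0.2, -1.4], [-1.5, 0.0], [-0.8, 1.3], [2.3, -0.1], [-0.2, 1.6], [-0.1, 0.6], [-0.8, -0.3], [1.1, 0.1], [0.7, -0.4], [0.2, -0.3], [-1.1, 0.0], [-0.2, -0.1]]
pin [ 0.4921 -0.3004  0.1   ] notch [ 0.4988 -0.231   0.058 ] bal [ 0.6104 -0.2575  0.05  ]
pintop tri (array([ 0.4923, -0.3004,  0.0973]), np.float64(0.6303688285042881)) WT (array([ 0.4931, -0.3034,  0.0879]), np.float64(0.2751657394158542))
pintop wrist@.1 [ 0.4919 -0.2994  0.1   ] slot [ 0.4918 -0.2125  0.058 ] [ 0.5027 -0.2403  0.058 ]
```

```bash
python3 -m pendant '[[[-0.06,-0.007,0.05],[0,0,0]],[[-0.06,-0.007,0.15],[0,0,0]],[[-0.06,-0.008,0.25],[0,0,0]],[[0,0,0.25],[0,0,0]],[[0,0,0.25],[0,0,0]],[[0,0,0.2],[0,0,0]],[[0,0,0.13],[0,0,0]],[[0,0,0.05],[0,0,0]],[[0,0,0],[0,0,0]]]' 1
python3 - <<'E'
from h import *
d=cam("wrist");cv2.imwrite("pics/w2.png",d["image"][:,:,::-1])
print(proj(d,[[.4921,-.3003,.1],[.4921,-.3003,.063]]))
E
```

```text
time_s: 4.2
position: [0.4923, -0.3004, 0.0873]
tool_rot: [[-0.347, 0.938, 0.0], [0.938, 0.347, -0.0], [-0.0, 0.0, -1.0]]
ft_force: [0.7, 1.0, 0.5]
grip_width: 0.0854
[[312.7715139  355.72654318]
 [313.09139309 305.17525347]]
```

View pics/w2.png

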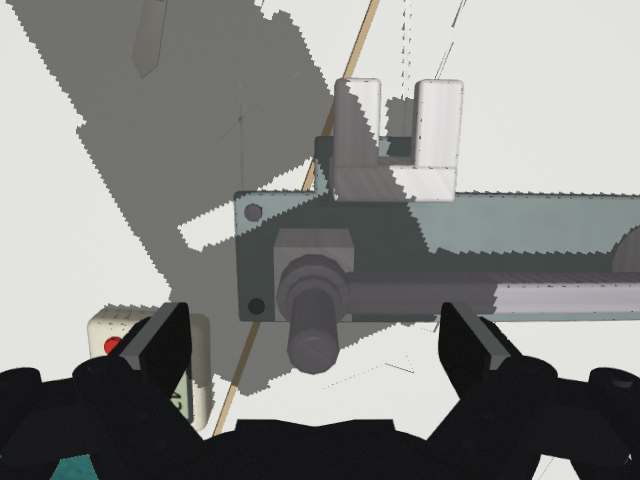

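```bash
python3 -m pendant '[[[0.01,0,0],[0,0,0]],[[0,0,0],[0,0,0]],[[0,0,0],[0,0,0]],[[0,0,0],[0,0,0]],[[0,0,0],[0,0,0]],[[0,0,0],[0,0,0]],[[0,0,0],[0,0,0]],[[0,0,0],[0,0,0]]]' -1 60
python3 -m pendant '[[[0,0,-0.04],[0,0,0]],[[0,0,-0.06],[0,0,0]],[[0,0,-0.08],[0,0,0]],[[0,0,-0.08],[0,0,0]],[[0,0,-0.08],[0,0,0]],[[0,0,-0.08],[0,0,0]],[[0,0,-0.08],[0,0,0]],[[0,0,-0.08],[0,0,0]],[[0,0,-0.04],[0,0,0]],[[0,0,0],[0,0,0]]]'
python3 - <<'E'
from h import *
d=cam("wrist");cv2.imwrite("pics/w3.png",cv2.convertScaleAbs(d["image"][:,:,::-1],alpha=1))
d=cam("side");cv2.imwrite("pics/s3.png",cv2.resize(d["image"][200:375,200:400,::-1],None,fx=3,fy=3))
E
```

```text
time_s: 5.25
position: [0.492, -0.2994, 0.0875]
tool_rot: [[-0.347, 0.938, 0.0], [0.938, 0.347, -0.0], [-0.0, 0.0, -1.0]]
ft_force: [-0.7, 0.7, 4.8]
grip_width: 0.014
time_s: 6.5
position: [0.4919, -0.2994, 0.1495]
tool_rot: [[-0.347, 0.938, 0.0], [0.938, 0.347, -0.0], [-0.0, 0.0, -1.0]]
ft_force: [-0.5, 0.6, -0.8]
grip_width: 0.0139
```

View pics/w3.png

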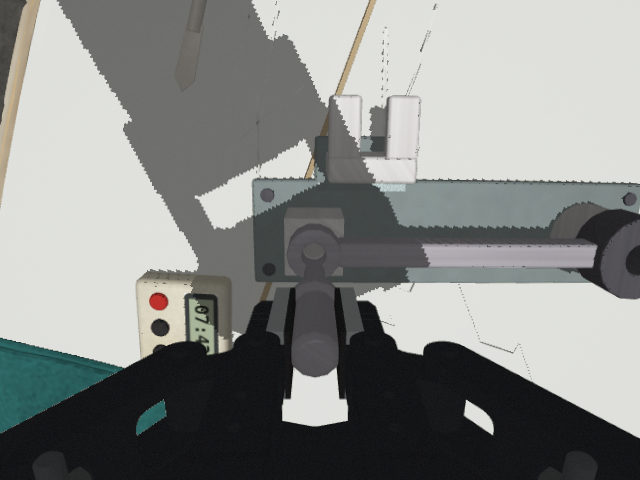

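View pics/s3.png

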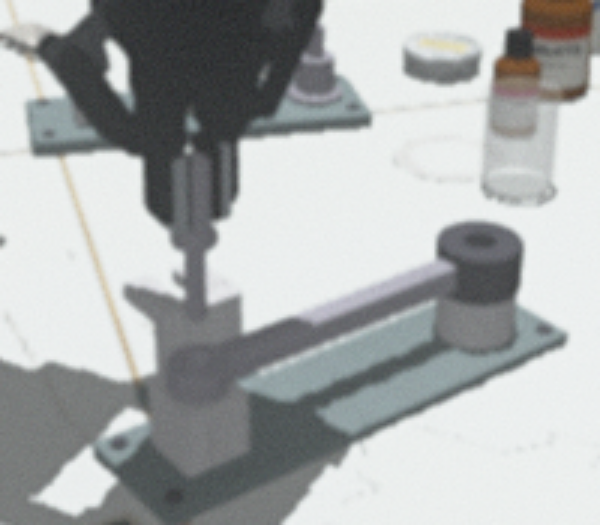

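```bash
python3 - <<'E'
import cv2
a=cv2.imread("pics/w3.png")
cv2.imwrite("pics/w3a.png",cv2.resize(a[80:200,300:440],None,fx=5,fy=5,interpolation=cv2.INTER_CUBIC))
cv2.imwrite("pics/w3b.png",cv2.resize(a[230:390,250:380],None,fx=4,fy=4,interpolation=cv2.INTER_CUBIC))
E
python3 - <<'E'
from h import *
np.set_printoptions(precision=4,suppress=True)
d=cam("wrist");s=env.observe();p=s["position"];print(s["tool_rot"])
for dz in(.0125,-.0295,-.0695): print(dz,proj(d,p+[0,0,dz]))
E
```

```text
[[-0.3474  0.9377 -0.0005]
 [ 0.9377  0.3474  0.0004]
 [ 0.0006 -0.0003 -1.    ]]
0.0125 [[313.2738 355.8135]]
-0.0295 [[313.5323 300.2052]]
-0.0695 [[313.6849 267.5447]]
```

View pics/w3a.png

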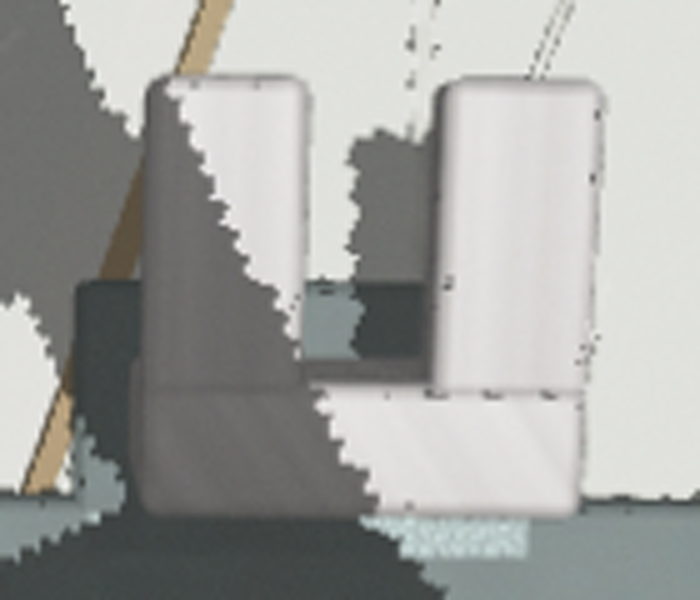

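View pics/w3b.png

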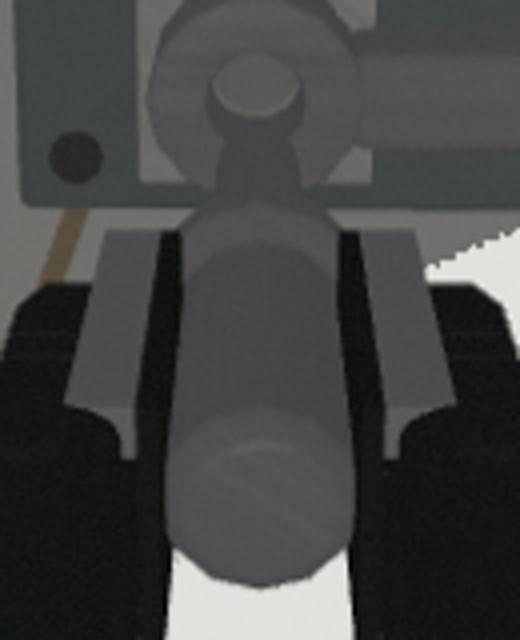

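```bash
python3 - <<'E'
from h import *
np.set_printoptions(precision=4,suppress=True)
d=cam("wrist");s=env.observe();p=s["position"];R=s["tool_rot"]
for q in((373.2,95.6),(372.8,158)):
    X=ray(d,q,.058);print(X,(R.T@(X-p))[:2])
N=np.array([.4988,-.2310,0]);print((R.T@(N-p))[:2], p)
E
```

```text
[ 0.4909 -0.2124  0.058 ] [0.0817 0.0294]
[ 0.5022 -0.2407  0.058 ] [0.0512 0.0301]
[0.0615 0.0303] [ 0.4918 -0.2993  0.149 ]
```

```bash
python3 -m pendant '[[[0.05,0.02,0],[0,0,0]],[[0.1,0.05,0],[0,0,0]],[[0.12,0.06,0],[0,0,0]],[[0.12,0.06,0],[0,0,0]],[[0.12,0.06,0],[0,0,0]],[[0.08,0.04,0],[0,0,0]],[[0.04,0.01,0],[0,0,0]],[[0,0,0.05],[0,0,0]],[[0,0,0.08],[0,0,0]],[[0,0,0.03],[0,0,0]],[[0,0,0],[0,0,0]]]'
python3 - <<'E'
from h import *
d=cam("wrist");cv2.imwrite("pics/w4.png",cv2.resize(d["image"][130:400,220:420,::-1],None,fx=3,fy=3)[:600*2])
d=cam("side");cv2.imwrite("pics/s4.png",cv2.resize(d["image"][220:350,220:380,::-1],None,fx=4,fy=4,interpolation=cv2.INTER_CUBIC))
s=env.observe();print(s["position"])
E
```

```text
time_s: 8.07
position: [0.498, -0.23, 0.1329]
tool_rot: [[-0.347, 0.938, -0.001], [0.938, 0.347, 0.0], [0.001, -0.0, -1.0]]
ft_force: [-0.9, 0.6, -0.9]
grip_width: 0.0143
[ 0.49818139 -0.23001965  0.13337469]
```

View pics/w4.png

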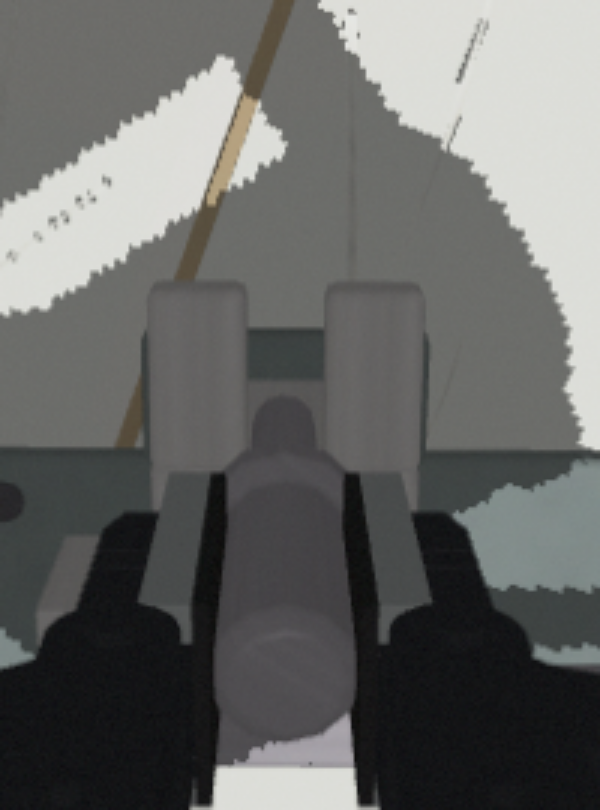

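View pics/s4.png

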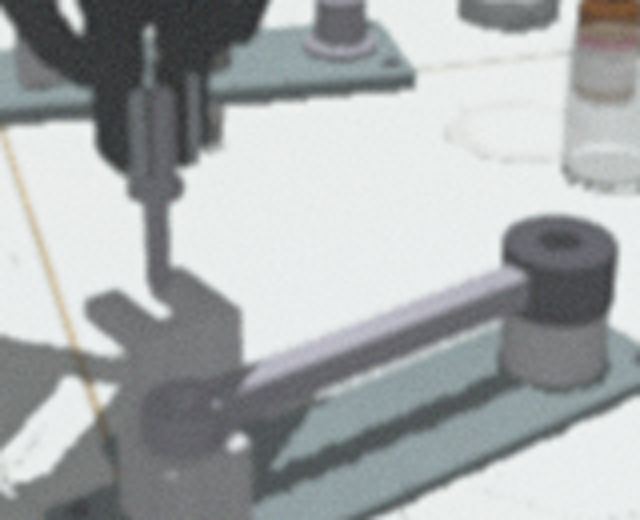

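```bash
python3 -m pendant '[[[0,0,0.03],[0,0,0]],[[0,0,0.06],[0,0,0]],[[0,0,0.06],[0,0,0]],[[0,0,0.06],[0,0,0]],[[0,0,0.06],[0,0,0]],[[0,0,0.06],[0,0,0]],[[0,0,0.06],[0,0,0]],[[0,0,0.04],[0,0,0]],[[0,0,0.02],[0,0,0]],[[0,0,0],[0,0,0]]]'
```

```text
time_s: 9.43
position: [0.4981, -0.2299, 0.0883]
tool_rot: [[-0.347, 0.938, 0.0], [0.938, 0.347, -0.0], [-0.0, -0.0, -1.0]]
ft_force: [0.1, -0.8, -0.7]
grip_width: 0.0143
```

```bash
python3 -m pendant '[[[0,0,0.01],[0,0,0]],[[0,0,0.005],[0,0,0]],[[0,0,0],[0,0,0]]]'
python3 - <<'E'
from h import *
d=cam("side");cv2.imwrite("pics/s5.png",cv2.resize(d["image"][240:350,220:380,::-1],None,fx=4,fy=4,interpolation=cv2.INTER_CUBIC))
E
```

```text
time_s: 9.8
position: [0.4983, -0.23, 0.0875]
tool_rot: [[-0.347, 0.938, 0.001], [0.938, 0.347, -0.001], [-0.001, 0.001, -1.0]]
ft_force: [-1.3, 0.2, 4.4]
grip_width: 0.0139
```

View pics/s5.png

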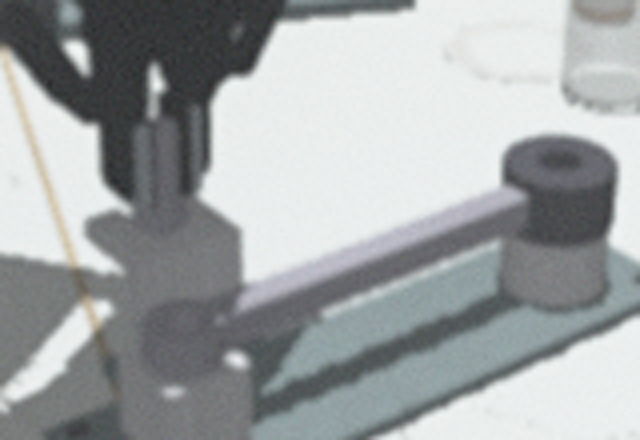

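```bash
python3 -m pendant '[[[0,0,0],[0,0,0]],[[0,0,0],[0,0,0]],[[0,0,0],[0,0,0]],[[0,0,0],[0,0,0]],[[0,0,0],[0,0,0]],[[0,0,0],[0,0,0]],[[0,0,0],[0,0,0]]]' 0.6
python3 -m pendant '[[[0,0,-0.1],[0,0,0]],[[0,0,-0.2],[0,0,0]],[[0,0,-0.25],[0,0,0]],[[0,0,-0.25],[0,0,0]],[[0,0,-0.15],[0,0,0]],[[0,0,0],[0,0,0]]]'
python3 - <<'E'
from h import *
d=cam("side");cv2.imwrite("pics/s6.png",cv2.resize(d["image"][240:350,220:380,::-1],None,fx=4,fy=4,interpolation=cv2.INTER_CUBIC))
d=cam("wrist");cv2.imwrite("pics/w6.png",d["image"][:,:,::-1]);s=env.observe()
print(proj(d,[[.4988,-.2310,.1],[.4988,-.231,.063]]),s["position"],s["q"])
E
```

```text
time_s: 10.72
position: [0.4981, -0.2298, 0.0868]
tool_rot: [[-0.347, 0.938, -0.0], [0.938, 0.347, 0.0], [0.0, -0.0, -1.0]]
ft_force: [0.5, 0.4, -0.2]
grip_width: 0.0684
time_s: 11.48
position: [0.4984, -0.23, 0.1827]
tool_rot: [[-0.348, 0.938, 0.002], [0.938, 0.348, -0.001], [-0.002, 0.001, -1.0]]
ft_force: [0.4, -0.9, -0.6]
grip_width: 0.0686
[[314.25050689 262.46586135]
 [314.24840759 243.26387483]] [ 0.49786544 -0.22965054  0.18117598] [-3.71374150e+01  2.50864583e+01  8.11281723e+01  1.42404800e-04
  7.38495907e+01 -5.74659314e+01]
```

View pics/s6.png

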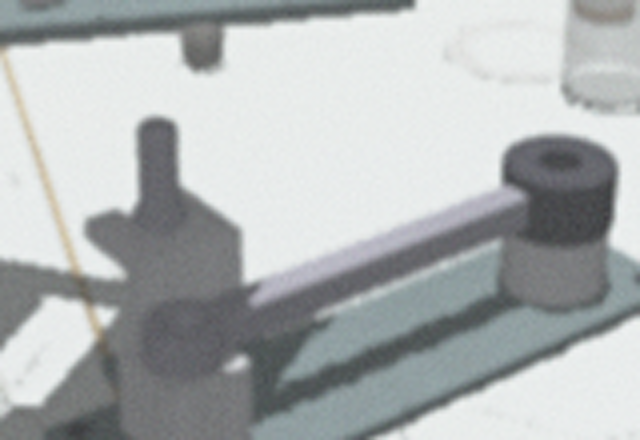

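View pics/w6.png

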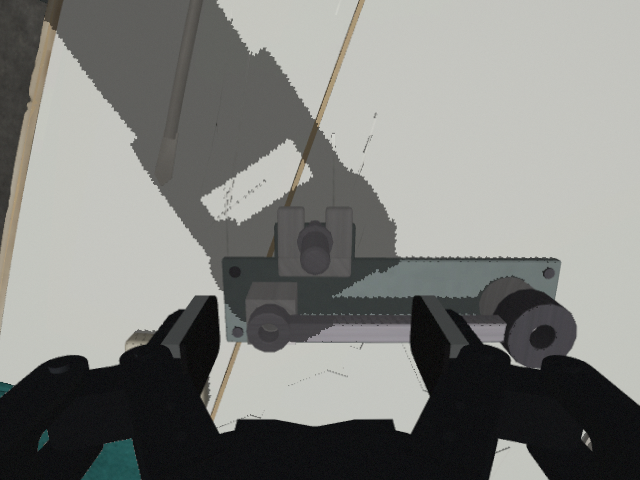

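```bash
python3 -m pendant '[[[0,0,0],[0,0,0.111]],[[0,0,0],[0,0,0.112]],[[0,0,0],[0,0,0.111]],[[0,0,0],[0,0,0.112]],[[0,0,0],[0,0,0.111]],[[0,0,0],[0,0,0.112]],[[0,0,0],[0,0,0.111]],[[0,0,0],[0,0,0.112]],[[0,0,0],[0,0,0.112]],[[0.06,0.04,0],[0,0,0]],[[0.2,0.14,0],[0,0,0]],[[0.25,0.16,0],[0,0,0]],[[0.25,0.16,0],[0,0,0]],[[0.14,0.1,0],[0,0,0]],[[0.06,0.04,0],[0,0,0]],[[0,0,0],[0,0,0]]]' 1
python3 - <<'E'
from h import *
np.set_printoptions(precision=4,suppress=True)
d=cam("wrist");cv2.imwrite("pics/w7.png",d["image"][:,:,::-1]);s=env.observe()
print(proj(d,[[.6104,-.2575,.058]]),s["position"],s["q"],s["tool_rot"])
E
```

```text
time_s: 13.58
position: [0.6102, -0.2571, 0.1812]
tool_rot: [[0.939, 0.343, -0.001], [0.343, -0.939, 0.001], [-0.001, -0.001, -1.0]]
ft_force: [-0.0, 0.9, 0.3]
grip_width: 0.0855
[[316.1938 239.0953]] [ 0.6099 -0.2571  0.1815] [-33.0793  36.0097  60.9215  -0.      83.1127  36.8796] [[ 0.9394  0.3427 -0.0006]
 [ 0.3427 -0.9394  0.0004]
 [-0.0005 -0.0006 -1.    ]]
```

View pics/w7.png

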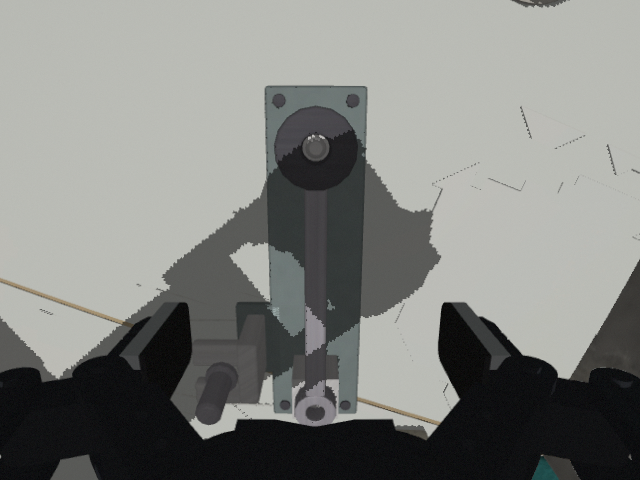

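```bash
python3 - <<'E'
from h import *
np.set_printoptions(precision=4,suppress=True)
d=cam("wrist");s=env.observe();b=ray(d,(315.5,148),.064);e=ray(d,(315.5,411.5),.058)
u=(b-e)[:2];print(b,e,np.linalg.norm(u),np.degrees(np.arctan2(u[1],u[0])))
bal=b[:2]-.0542*u/np.linalg.norm(u);print(bal,(s["tool_rot"].T@np.r_[bal-s["position"][:2],0]))
E
```

```text
[ 0.6616 -0.2382  0.064 ] [ 0.4927 -0.2998  0.058 ] 0.17971941516700424 20.011905034329992
[ 0.6107 -0.2568] [ 0.0009  0.     -0.    ]
```

```bash
python3 -m pendant '[[[0.01,0,0.08],[0,0,0]],[[0,0,0.2],[0,0,0]],[[0,0,0.25],[0,0,0]],[[0,0,0.25],[0,0,0]],[[0,0,0.22],[0,0,0]],[[0,0,0.16],[0,0,0]],[[0,0,0.1],[0,0,0]],[[0,0,0.04],[0,0,0]],[[0,0,0],[0,0,0]]]' 1
python3 -m pendant '[[[0,0,0],[0,0,0]],[[0,0,0],[0,0,0]],[[0,0,0],[0,0,0]],[[0,0,0],[0,0,0]],[[0,0,0],[0,0,0]],[[0,0,0],[0,0,0]],[[0,0,0],[0,0,0]],[[0,0,0],[0,0,0]]]' -1 90
```

```text
time_s: 14.8
position: [0.6113, -0.257, 0.0521]
tool_rot: [[0.94, 0.342, 0.0], [0.342, -0.94, -0.0], [0.0, 0.0, -1.0]]
ft_force: [-0.8, 0.9, 0.1]
grip_width: 0.0855
time_s: 15.8
position: [0.6113, -0.257, 0.0522]
tool_rot: [[0.94, 0.341, 0.0], [0.341, -0.94, -0.0], [0.0, 0.0, -1.0]]
ft_force: [-1.0, -0.4, 5.2]
grip_width: 0.0123
```

Lift slowly, then check.

```bash
python3 -m pendant '[[[0,0,-0.03],[0,0,0]],[[0,0,-0.05],[0,0,0]],[[0,0,-0.07],[0,0,0]],[[0,0,-0.08],[0,0,0]],[[0,0,-0.08],[0,0,0]],[[0,0,-0.05],[0,0,0]],[[0,0,-0.02],[0,0,0]],[[0,0,0],[0,0,0]]]'
python3 - <<'E'
from h import *
d=cam("wrist");cv2.imwrite("pics/w8.png",d["image"][:,:,::-1])
d=cam("side");cv2.imwrite("pics/s8.png",cv2.resize(d["image"][180:380,200:420,::-1],None,fx=3,fy=3,interpolation=cv2.INTER_CUBIC))
print(env.observe()["wrist_torque"])
E
```

```text
time_s: 16.8
position: [0.6111, -0.2568, 0.0898]
tool_rot: [[0.94, 0.342, -0.0], [0.342, -0.94, 0.0], [-0.0, -0.0, -1.0]]
ft_force: [0.3, 0.5, -7.1]
grip_width: 0.0122
[-0.00295836 -0.00042107  0.01040406]
```

View pics/w8.png

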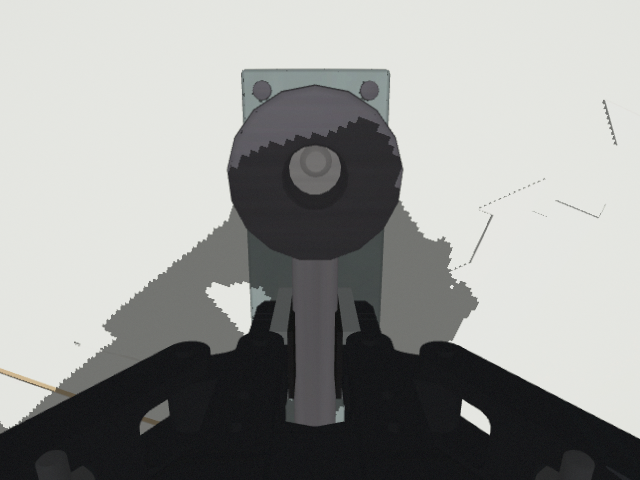

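View pics/s8.png

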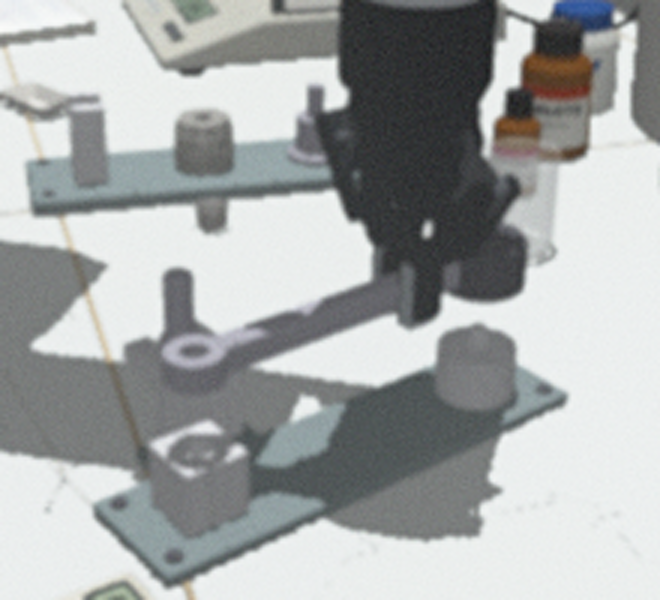

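```bash
python3 -m pendant '[[[0,0,-0.05],[0,0,0]],[[0,0,-0.1],[0,0,0]],[[0,0,-0.15],[0,0,0]],[[0,0,-0.2],[0,0,0]],[[0,0,-0.2],[0,0,0]],[[0,0,-0.15],[0,0,0]],[[0,0,-0.1],[0,0,0]],[[0,0,-0.05],[0,0,0]],[[0,0,0],[0,0,0.02]],[[0,0,0],[0,0,0.05]],[[0,0,0],[0,0,0.06]],[[0,0,0],[0,0,0.06]],[[0,0,0],[0,0,0.047]],[[0,0,0],[0,0,0.02]],[[0,0,0],[0,0,0]]]'
python3 -m pendant '[[[0,-0.08,0],[0,0,0]],[[0,-0.16,0],[0,0,0]],[[-0.01,-0.24,0],[0,0,0]],[[-0.01,-0.3,0],[0,0,0]],[[-0.01,-0.3,0],[0,0,0]],[[-0.01,-0.3,0],[0,0,0]],[[-0.01,-0.3,0],[0,0,0]],[[-0.01,-0.3,0],[0,0,0]],[[-0.01,-0.3,0],[0,0,0]],[[-0.01,-0.3,0],[0,0,0]],[[-0.01,-0.3,0],[0,0,0]],[[-0.01,-0.3,0],[0,0,0]],[[0,-0.22,0],[0,0,0]],[[0,-0.12,0],[0,0,0]],[[0,-0.055,0],[0,0,0]],[[0,0,0],[0,0,0]],[[0,0,0],[0,0,0]]]'
python3 - <<'E'
from h import *
np.set_printoptions(precision=4,suppress=True)
for n in("wrist","top","side"):
    d=cam(n);cv2.imwrite(f"pics/{n}9.png",d["image"][:,:,::-1])
s=env.observe();print(s["position"],s["tool_rot"],s["q"])
E
```

```text
time_s: 18.77
position: [0.6111, -0.2568, 0.1894]
tool_rot: [[0.998, -0.055, -0.001], [-0.055, -0.998, 0.0], [-0.001, -0.0, -1.0]]
ft_force: [0.0, 0.4, -6.2]
grip_width: 0.0126
time_s: 20.9
position: [0.621, 0.0998, 0.1898]
tool_rot: [[0.998, -0.056, -0.0], [-0.056, -0.998, -0.0], [-0.0, 0.0, -1.0]]
ft_force: [0.1, 0.5, -5.9]
grip_width: 0.0122
[0.621  0.1    0.1898] [[ 0.9984 -0.0559 -0.    ]
 [-0.0559 -0.9984 -0.0001]
 [ 0.      0.0001 -1.    ]] [-1.6127 32.3121 66.5304 -0.0045 81.1576 91.5945]
```

View pics/wrist9.png

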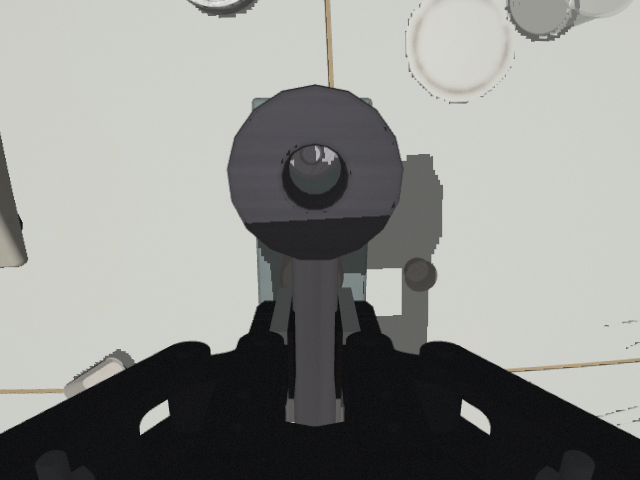

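View pics/side9.png

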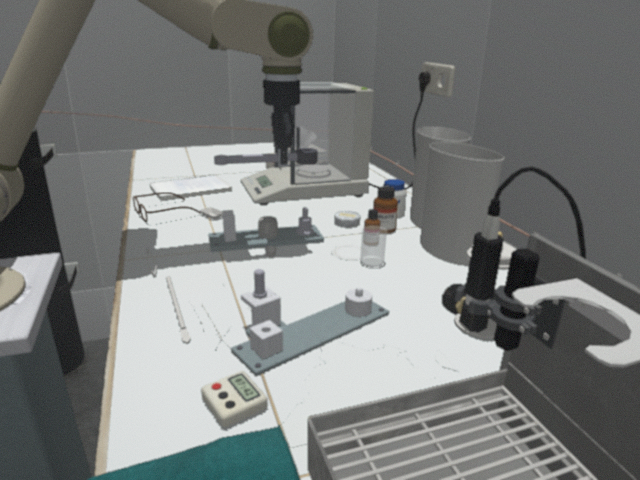

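View pics/top9.png

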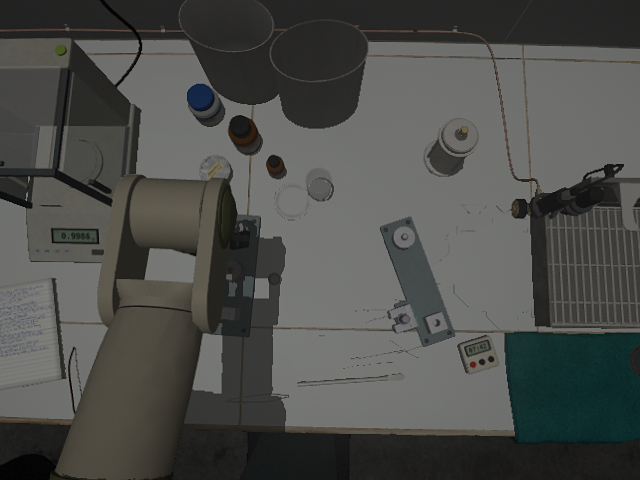

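```bash
python3 - <<'E'
import cv2
a=cv2.imread("pics/wrist9.png")
cv2.imwrite("pics/w9a.png",cv2.resize(a[80:300,220:420],None,fx=3,fy=3,interpolation=cv2.INTER_CUBIC)[:600])
E
python3 - <<'E'
from h import *
np.set_printoptions(precision=4,suppress=True)
d=cam("wrist");s=env.observe();R=s["tool_rot"];p=s["position"]
post=np.array([.6738,.0977,.07]);print(proj(d,post))
z=p[2]-.0015
# lever bore top/bottom predicted with TCP=bal
for dz in(.0125,-.0155): print(proj(d,p+R[:,0]*.0542+[0,0,dz]))
for q in((316,155),(316,153)): print(ray(d,q,.07))
print("lever bore xy",p+R[:,0]*.0542)
E
```

```text
[[314.5764 151.2779]]
[[316.4429 173.4989]]
[[316.0758 164.5147]]
[0.6717 0.097  0.07  ]
[0.6728 0.0969 0.07  ]
lever bore xy [0.6751 0.0971 0.1898]
```

View pics/w9a.png

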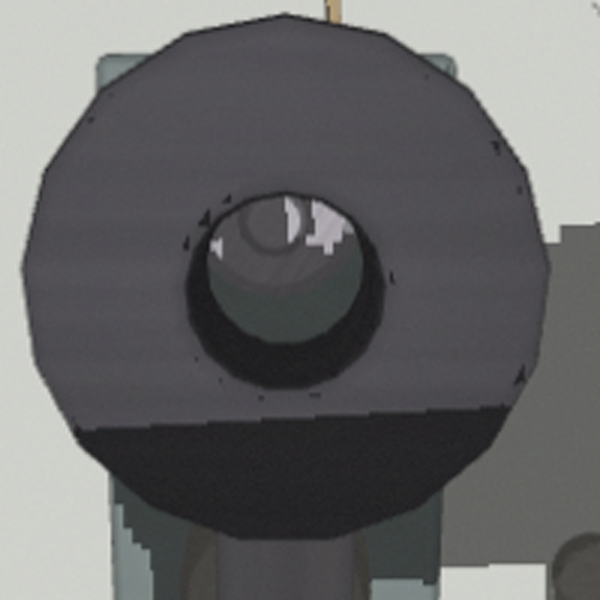

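```bash
python3 - <<'E'
from h import *
np.set_printoptions(precision=4,suppress=True)
d=cam("wrist");s=env.observe();R=s["tool_rot"];p=s["position"]
X=ray(d,(310.5,153.8),.07);b=ray(d,(315.2,176.5),p[2]+.0125);print(X,b,(R.T@(X-b)))
E
```

```text
[0.6725 0.1002 0.07  ] [0.6743 0.0976 0.2023] [-0.0019 -0.0025  0.1323]
```

```bash
python3 -m pendant '[[[-0.008,-0.01,0.03],[0,0,0]],[[-0.007,-0.01,0.07],[0,0,0]],[[0,0,0.1],[0,0,0]],[[0,0,0.12],[0,0,0]],[[0,0,0.12],[0,0,0]],[[0,0,0.1],[0,0,0]],[[0,0,0.06],[0,0,0]],[[0,0,0.03],[0,0,0]],[[0,0,0],[0,0,0]],[[0,0,0],[0,0,0]]]'
python3 - <<'E'
from h import *
np.set_printoptions(precision=4,suppress=True)
d=cam("wrist");a=d["image"][:,:,::-1];cv2.imwrite("pics/wA.png",cv2.resize(a[80:280,220:420],None,fx=3,fy=3,interpolation=cv2.INTER_CUBIC))
d=cam("side");a=d["image"][:,:,::-1];cv2.imwrite("pics/sA.png",cv2.resize(a[140:340,190:350],None,fx=3,fy=3,interpolation=cv2.INTER_CUBIC))
s=env.observe();print(s["position"],s["tool_rot"],s["wrist_torque"])
E
```

```text
time_s: 22.4
position: [0.6197, 0.1027, 0.1272]
tool_rot: [[0.998, -0.055, 0.001], [-0.055, -0.998, -0.0], [0.001, -0.0, -1.0]]
ft_force: [-0.7, -0.3, -6.5]
grip_width: 0.0124
[0.6196 0.1027 0.1272] [[ 0.9985 -0.0551  0.0006]
 [-0.0551 -0.9985 -0.    ]
 [ 0.0006 -0.     -1.    ]] [ 0.0073  0.0657 -0.0318]
```

View pics/wA.png

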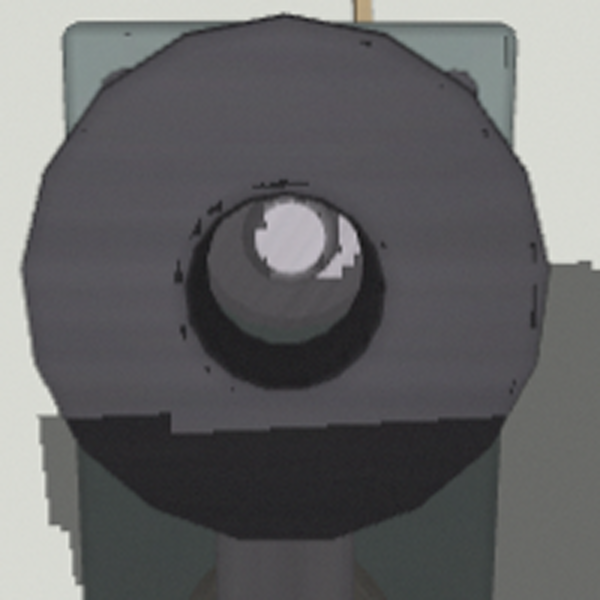

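View pics/sA.png

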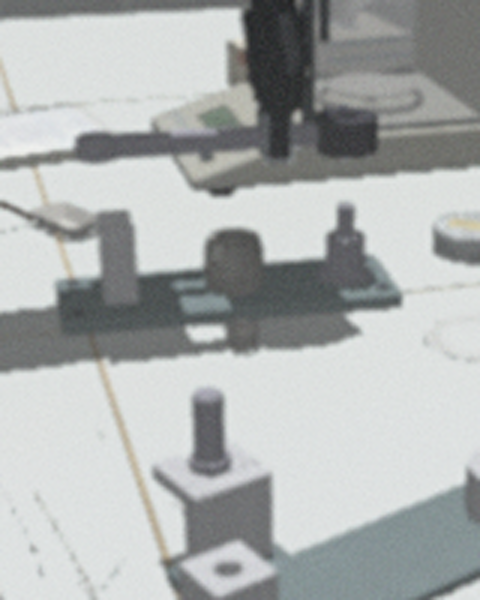

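```bash
python3 - <<'E'
from h import *
np.set_printoptions(precision=4,suppress=True)
d=cam("wrist");S=cam("side");s=env.observe();R=s["tool_rot"];p=s["position"]
X=ray(d,(316.7,158.7),.07);b=ray(d,(315.2,176.5),p[2]+.0125);print(X,b,(R.T@(X-b)))
sa=lambda u,v:np.array([190+u/3-.3,140+v/3-.3])
tip=tri([d,S],[(316.7,158.7),sa(346,207)]);print("tip",tip)
print("boss top ctr tri",tri([d,S],[(315.2,176.5),sa(348,114)]),"eye pred",proj(S,p-R[:,0]*.1258),sa(98,146))
print(s["time_s"])
E
```

```text
[0.6727 0.0995 0.07  ] [0.6729 0.1002 0.1396] [-0.0002  0.0007  0.0696]
tip (array([0.6725, 0.0995, 0.0659]), np.float64(0.6702389869474814))
boss top ctr tri (array([0.6728, 0.1002, 0.1377]), np.float64(0.9615505807823297)) eye pred [[222.0421 187.1907]] [222.3667 188.3667]
22.6
```

```bash
python3 -m pendant '[[[0,0,0],[0,0,0]],[[0,0,0],[0,0,0]]]'
python3 - <<'E'
from h import *
T=cam("top");a=T["image"][:,:,::-1];cv2.imwrite("pics/tB.png",cv2.resize(a[285:355,370:470],None,fx=6,fy=6,interpolation=cv2.INTER_CUBIC))
print(proj(T,[[.4985,-.2302,.1],[.4985,-.2302,.058]]),proj(cam("side"),[[.4985,-.2302,.1],[.4985,-.2302,.058]]))
E
```

```text
time_s: 22.85
position: [0.6195, 0.1027, 0.1269]
tool_rot: [[0.998, -0.055, 0.0], [-0.055, -0.998, -0.0], [0.0, 0.0, -1.0]]
ft_force: [0.4, -0.5, -5.6]
grip_width: 0.0125
[[404.77543836 319.41041312]
 [401.12755815 319.12897846]] [[258.21647424 269.2984124 ]
 [259.06505854 293.73693523]]
```

View pics/tB.png

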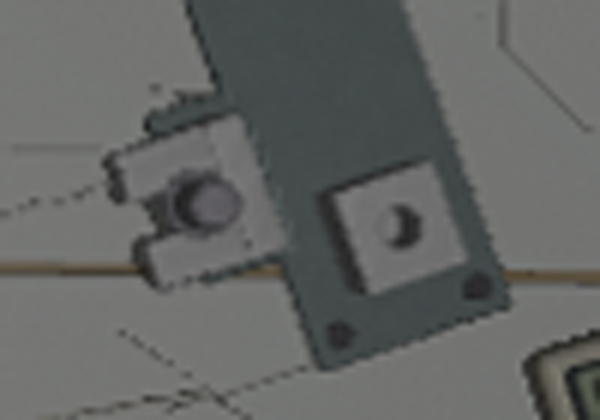

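```bash
python3 -c "
from rig import env
print(env.close_job())"
```

```text
the job is handed in; nothing more can be done
None
```

I drew the pin, hung it in the ledge notch and let it go. I then lifted the lever at its balance point and handed the job in at about 22.9 s while still holding it over the press. No verdict came back.

**Last checks on the lever:**
- The bore is within about 1 mm of the post axis, measured with the wrist camera.
- The gap between the post's tip and the lever is about 4.2 cm. The wrist and side views together put the tip at 66 mm, against 70 mm in the text; that would make the gap a few mm larger, still well within limits.
- The tool yaw is -3.2°, against a press yaw of -3.1°, so the arm lies over the fork. The tool stands vertical, and the side view shows the lever level.
- The lever is gripped within about 1 mm of its balance point. The wrist carries about 6 N, close to the lever's weight, so it is hanging free.

**Last checks on the pin:** the top view shows it standing upright in the notch, its top within about 1.5 px of where it should be.

**Disagreement:** before the final lowering, the wrist camera and the fixed cameras differed by about 2 to 3 mm on the post's place. I moved most of the way to the wrist reading, and the final wrist view agreed.

**Bystanders:** nothing was touched. I did not measure the beaker, crucible and tin again, but they look unmoved in the later pictures.

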